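# Re-arm the tripped UV sanitiser

### The arm

A 7-joint arm with a two-finger parallel gripper is mounted at the origin on the work surface. World frame = base frame: x ahead of the robot, y to its left, z up, the work surface at z = 0. Lengths are in m, angles in rad, forces in N, time in s.
With the tool pointing down it reaches from about 0.4 to 0.85 m from the base axis. Payload 10.4 kg.
Tool frame: the origin (TCP) lies midway between the tips of the shut fingers; the grasp point (between the pads) lies 19 mm behind it; z points along the fingers, y is the line along which they close (so a half turn about z gives the same grasp; the last joint's range is limited). The gripper opens to 87 mm and grips with 3 to 60 N. Pads are 19 mm wide; open, the fingers measure 117 mm over their backs; the gripper's body (75 mm by 190 mm) begins 51 mm behind the grasp point.
Start: joints at [-1.151, 0.332, -0.065, 1.46, 0.022, 1.35, -0.088], TCP at [0.268, 0.565, 0.223] pointing down, gripper open.
Joint ranges: [-2.6, 2.6], [-0.5, 2.12], [-1.47, 1.34], [0.16, 2.42], [-1.27, 4.41], [0.06, 2.06], [-2.6, 2.6]. Speed limits (rad/s): [2.22, 2.22, 2.79, 2.79, 3.14, 3.14, 3.14].

### API

Orientations are given as a unit quaternion [x, y, z, w].
In Python, from bench import ctrl, eyes gives the robot as it stands. The module is installed in compiled form; this text tells all that it offers.
- The arm moves only by the shell command python3 -m pendant 'ROWS' [FORCE]. ROWS is JSON, a list of rows, each a list of 7 numbers: the turn, a rotation vector about the tool's x, y, z in units of 0.12 rad (1.0 is 0.12 rad), then the shift along the tool's x, y, z in units of 0.04 m (1.0 is 0.04 m), then the opening, from 0 (shut) to 1 (fully open). A call has 1 to 12 rows; each row shifts and turns the commanded pose from where the row before left it, along the tool's axes as they then stand; what a row does not reach is not made up. A row lasts 1/10 s, in which the tool goes at most 50 mm and 8.59 degrees, less where a joint would pass 70% of its speed; a pose out of reach is approached as far as the arm can. A call with a number of a shift or a turn outside -1 to 1 is refused whole. A call with a gripper value outside its range is refused whole. The fingers move at their own pace and stop on an object; FORCE is the grip in N (left out, the last holds). Time passes only in rows, so rows that do not move let the fingers close. It gives the time, the measured TCP pose, the force, the opening and the grip force at its end, in the units of the state.
- ctrl.get_state(): the state, without advancing time (a new reading comes with each control period).
- eyes.capture(name): name is "side" or "top"; returns a dict with "image" (400x640x3 uint8, red, green, blue), "range_z" (400x640 float32, m along the optical axis (not along the pixel's ray), 0 where there is no reading), "mtx" (3x3 intrinsics, pixels), "eye" and "orientation" of the camera in the world. Camera axes: x right, y down, z forward; pixel columns grow to the right and rows downward; lengths in m; the calibration is good to about 2 mm. A picture is of the moment at which its call begins.
- ctrl.close_job(): hands the job in; it is judged then, once.
The state is a dict: "time": time; "joints": joint angles; "dq": joint speeds; "joint_efforts": joint torques, N m; "eef_pos": TCP position; "orientation": TCP orientation; "ft_force": force on the tool from outside, world axes, zero at the start; "torque": the same for the moment, N m; "opening": finger opening in m; "gripper_force": force on a finger pad.
Only numpy, scipy, OpenCV 4.12 (cv2) and the standard library are available. Lean on these libraries where they do the work, as an engineer would, in place of code of your own. Each camera call takes 0.05 s, during which the arm holds its last target. There are 200 camera calls.

### The job

The hearing-aid sanitiser by the bed has tripped: its orange lever sits in the middle. Push the lever over to the red dot and lean it against that stop with at least 10 N for half a second to re-arm it, then push it from the other side all the way across to the green dot so that it clicks home and stays on. Never load the lever with more than 20 N, and leave the grey dimmer lever, the sanitiser's sliding cover, the cup, the opener and the battery tray as they are.

Things in the scene. Friction and masses are not known exactly. Their poses are not given: they have to be found in the camera images.
- sanitiser: White UV sanitiser fixed to the table: flat case 225 x 150 mm, 60 mm high. Origin on the table under the orange lever's turning axis; the case reaches 105 mm to its -x (front), 120 mm to +x, 75 mm to each side. Dots on the front deck, 89 mm from the axis: red to its -y side (off), yellow straight to -x (tripped), green to its +y side (on). Behind the hub: a sliding cover between rails.
- axis (a point): Point on the sanitiser's deck (60 mm above the table) on the lever's vertical turning axis; axes as the sanitiser's. A black hub, 24 mm radius, stands here to 98 mm above the table.
- paddle: Orange lever arm on the black hub: an upright bar 12 mm thick and 30 mm high (70 to 100 mm above the table, 10 mm gap over the deck), outer end 75 mm from the axis. Origin on the axis, 62 mm above the table; its -x axis points outward along the arm, z up.
- push (a point): Point inside the orange arm on its centre line at mid height (85 mm above the table), 58 mm from the axis: where to push; axes as the arm's.
- handle (a joint): Angle of the orange lever, rad, clockwise from above positive. 0: along the sanitiser's -x (yellow, tripped); about -0.75: at the springy red (off) stop; about +0.75: at the springy green (on) stop. An over-centre spring drives it to whichever stop is nearer; friction alone holds it within 0.1 of the middle. Pushed past about 0.2 it snaps on to that stop; leaving a stop takes 6 to 9 N at 58 mm.
- lampbox: Black reading-lamp dimmer, fixed: case 170 x 150 mm, 60 mm high, with a grey lever of the same shape and size as the orange one. Origin on the table under that lever's axis; case reaches 105 mm to its -x, 65 mm to +x.
- lamp_handle (a joint): Angle of the grey dimmer lever, rad; starts anywhere and must stay there.
- cover (a joint): Opening of the sanitiser's white sliding cover, m; 0 closed (as at the start). The cover, 80 x 118 mm with a blue ridge, lies on the deck behind the hub, from 33 to 113 mm to the sanitiser's +x, its ridge top 75 mm above the table.
- cup: Grey cup, loose, 76 mm across and 80 mm high; origin at the centre of its underside.
- opener: Steel bottle opener lying flat, loose, about 120 x 40 x 8 mm; origin near its middle.
- tray: Clear battery strip tray with four button cells, loose, 34 x 110 x 14 mm; origin at the centre of its underside.
- lamp_paddle: Arm of the grey dimmer lever, same bar as the orange arm; origin on its axis, 62 mm above the table, -x outward.

How it is judged:
By the outcome, as a careful person would: the job done as asked, in the order asked, and still so for the second after the job is handed in, with the robot touching nothing.
It also fails if it takes over 58 s, if anything falls off the work surface, if the arm or the gripper's body presses on something with over 40 N, if the wrist force passes 120 N, or if a joint passes its speed limit or range.

## Working session

There is one attempt and no reset: what is moved stays moved. The work goes in short steps, Python scripts to look and compute and a shell command to move; the robot and the scene stay as the last step left them, time stands still between calls to the robot, and variables do not carry over. Pictures are saved under pics/ and viewed, at most 10 in all, crops included, and the job is handed in when it is done.

```bash
mkdir -p pics; python3 - <<'E'
from bench import ctrl, eyes
import cv2,numpy as np
for n in("top","side"):
    c=eyes.capture(n); cv2.imwrite(f"pics/{n}0.png",c["image"][:,:,::-1]); np.savez(f"{n}0.npz",**c)
    print(n,c["mtx"].tolist(),c["eye"],c["orientation"])
s=ctrl.get_state();print({k:s[k] for k in("time","eef_pos","orientation","ft_force","opening")})
E
```

```text
top [[378.8363286319148, 0.0, 323.2583260279994], [0.0, 378.8363286319148, 198.75002371272683], [0.0, 0.0, 1.0]] [0.52464477 0.0893467  0.91128755] [-0.6982961   0.71574838 -0.00468562  0.0080542 ]
side [[393.46638250326276, 0.0, 329.9965473786925], [0.0, 393.46638250326276, 198.92498396179877], [0.0, 0.0, 1.0]] [ 0.23388302 -0.57320247  0.80697594] [ 0.90458507 -0.2055705   0.0846494  -0.36373218]
{'time': 0.1, 'eef_pos': array([0.267648  , 0.56440931, 0.22183714]), 'orientation': array([ 2.19590566e-01,  9.75591909e-01, -6.28672007e-04, -1.23896598e-04]), 'ft_force': array([-0.79499527,  0.45223105, -0.39924085]), 'opening': 0.0873835247186103}
```

View pics/top0.png

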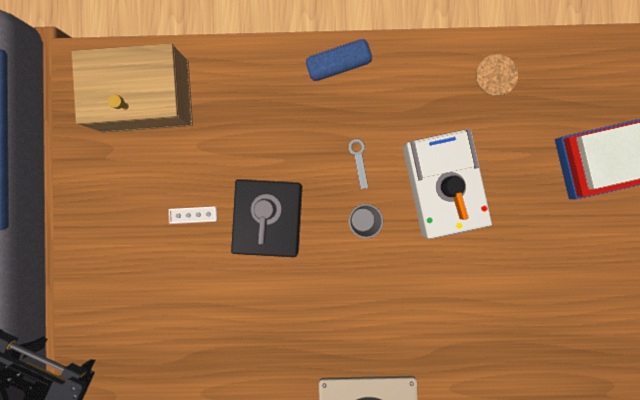

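View pics/side0.png

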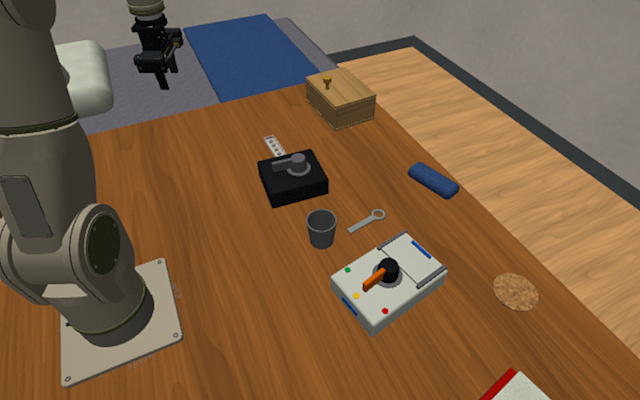

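The top view shows the orange lever running from the hub (452,187) to its tip (463,218). The dots are red (484,208), yellow (459,226) and green (430,220). The cup is at (366,221) and the opener at (358,165).

```bash
cat > h.py <<'E'
import numpy as np,cv2
from scipy.spatial.transform import Rotation as R
def world(c,u,v,z):
    K=c["mtx"];d=R.from_quat(c["orientation"]).apply(np.linalg.inv(K)@[u,v,1]);e=c["eye"]
    return e+d*(z-e[2])/d[2]
E
python3 - <<'E'
from h import *
c=np.load("top0.npz");im=c["image"].astype(int);hsv=cv2.cvtColor(c["image"],cv2.COLOR_RGB2HSV).astype(int)
H,S,V=hsv[...,0],hsv[...,1],hsv[...,2]
roi=np.zeros(H.shape,bool);roi[125:245,400:496]=1
P={}
for n,lo,hi,z in(("red",170,180,.06),("yellow",22,35,.06),("green",45,80,.06),("orange",8,18,.1)):
    m=roi&(H>=lo)&(H<=hi)&(S>190)&(V>120)
    k,l,st,ce=cv2.connectedComponentsWithStats(m.astype(np.uint8));i=1+np.argmax(st[1:,4])
    p=world(c,*ce[i],z);P[n]=p;print(n,ce[i],st[i],p.round(4))
    if n=="orange":
        v,u=np.nonzero(l==i);q=np.array([world(c,a,b,z) for a,b in zip(u,v)]);q=q[:,:2]
        w=np.linalg.svd(q-q.mean(0))[2][0];t=(q-q.mean(0))@w;print(w,q.mean(0)+w*t.min(),q.mean(0)+w*t.max())
# fit: dots at angle psi +0,+-a  radius .089
from scipy.optimize import least_squares
# dir of yellow = -x axis ; world yaw th
def f(x):
    r=[]
    X=-np.array([np.cos(x[2]),np.sin(x[2])])
    for n,s in(("red",1),("yellow",0),("green",-1)):
        r+=list(x[:2]+.089*R.from_euler('z',s*x[3]).as_matrix()[:2,:2]@X-P[n][:2])
    return r
s=least_squares(f,[.6,-.2,0,.75]);print(s.x,np.abs(s.fun).max())
print("cup",world(c,366,221,.08),"opener",world(c,364,188,0),world(c,356,140,0))
print("hub",world(c,452,185,.098), "black corner",world(c,300,255,.06))
b=cv2.resize(c["image"][120:250,390:500],None,fx=5,fy=4.6,interpolation=cv2.INTER_CUBIC);cv2.imwrite("pics/crop.png",b[:,:,::-1])
E
```

```text
Traceback (most recent call last):
ValueError: attempt to get argmax of an empty sequence
```

```bash
cat > m.py <<'E'
from h import *
from scipy.optimize import least_squares
def meas(c):
    hsv=cv2.cvtColor(c["image"],cv2.COLOR_RGB2HSV).astype(int);H,S,V=np.moveaxis(hsv,2,0)
    P={}
    for n,(u0,v0),z in(("red",(484,208),.06),("yellow",(459,226),.06),("green",(430,220),.06)):
        v,u=np.mgrid[v0-5:v0+6,u0-5:u0+6];w=np.clip(S[v,u]-110,0,None)
        P[n]=world(c,(u*w).sum()/w.sum(),(v*w).sum()/w.sum(),z);print(n,P[n].round(4),w.sum()/w.max())
    def f(x):
        X=-np.array([np.cos(x[2]),np.sin(x[2])])
        return np.concatenate([x[:2]+.089*R.from_euler('z',s*x[3]).as_matrix()[:2,:2]@X-P[n][:2] for n,s in(("red",1),("yellow",0),("green",-1))])
    s=least_squares(f,[.6,-.2,0,.75]);print("x,y,yaw,a",s.x.round(4),np.abs(s.fun).max())
    return s.x
if __name__=="__main__":
    c=np.load("top0.npz");meas(c)
    print(c["image"][205,461],c["image"][208,484])
    for a in((452,185),):print("hub",world(c,*a,.098))
    print("tip",world(c,463,218,.1),"cup",world(c,366,221,.08),"opener",world(c,364,188,0),world(c,356,140,0),"blackcorner",world(c,300,255,.06))
    b=cv2.resize(c["image"][120:250,390:500],None,fx=4.5,fy=4.5,interpolation=cv2.INTER_CUBIC);cv2.imwrite("pics/crop.png",b[:,:,::-1])
E
python3 m.py
```

```text
red [ 0.5112 -0.2679  0.06  ] 20.751724137931035
yellow [ 0.4731 -0.2093  0.06  ] 20.213793103448275
green [ 0.4866 -0.1428  0.06  ] 13.55045871559633
x,y,yaw,a [ 0.5602 -0.1931  0.1918  0.7949] 0.0007621133487819287
[243 132  10] [228  21   5]
hub [ 0.56200725 -0.18374849  0.098     ]
tip [ 0.49081729 -0.20435879  0.1       ] cup [0.48860976 0.00069729 0.08      ] opener [ 0.56455341 -0.00514109  0.        ] [0.68082604 0.01105838 0.        ] blackcorner [0.41521631 0.14845546 0.06      ]
```

View pics/crop.png

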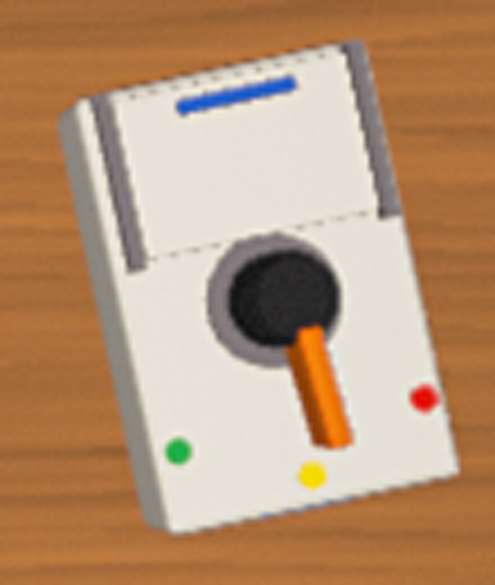

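The crop confirms the fit: axis at about (0.560, -0.193), yaw 0.19, lever pointing at yellow. I'll straddle the lever with the open fingers so each finger pushes from its own side. First I swing over at height.

```bash
r='[0,0,0.53,-1,-0.085,0,1]'; cat > g.py <<'E'
# python3 g.py angle lead z : rows needed to reach pose straddling lever at handle angle, offset lead (m, + = towards green)
import sys
from h import *
from bench import ctrl
AX=np.array([.5602,-.1931]);YAW=.1918;RAD=.058
def now():
    s=ctrl.get_state();return s,np.array(s["eef_pos"]),R.from_quat(s["orientation"])
s,p,q=now();a,lead,z=map(float,sys.argv[1:4]);rad=float(sys.argv[4]) if len(sys.argv)>4 else RAD
yw=YAW-a; u=-np.array([np.cos(yw),np.sin(yw)]);t=np.array([-np.sin(yw),np.cos(yw)])
g=np.append(AX+rad*u+lead*t,z)
G=R.from_matrix(np.c_[np.append(u,0)*-1*-1*-1*-1,np.append(-t,0),[0,0,-1]]) # tool y = -t
if np.linalg.det(G.as_matrix())<0: raise SystemExit("hand")
print("t",s["time"],"pos",p.round(4),"F",np.round(s["ft_force"],2),"j",np.round(s["joints"],2))
print("goal",g.round(4),"turn units",((q.inv()*G).as_rotvec()/.12).round(2),"shift units (tool now)",(q.inv().apply(g-p)/.04).round(2),"(goal frame)",(G.inv().apply(g-p)/.04).round(2))
rel=p[:2]-AX;print("F tangential",np.dot(s["ft_force"][:2],t).round(2),"radial",np.dot(s["ft_force"][:2],u).round(2),"lead now",np.dot(rel,t).round(4),"rad now",np.dot(rel,u).round(4))
E
python3 - <<'E'
import numpy as np
# tool x for y=-t, z down: x = y cross z
yw=.1918;t=np.array([-np.sin(yw),np.cos(yw),0]);print(np.cross(-t,[0,0,-1]))
E
python3 -m pendant '[[0,0,0.53,-1,-0.085,0,1],[0,0,0.53,-1,-0.085,0,1],[0,0,0.53,-1,-0.085,0,1],[0,0,0.53,-1,-0.085,0,1],[0,0,0.53,-1,-0.085,0,1],[0,0,0.53,-1,-0.085,0,1],[0,0,0.53,-1,-0.085,0,1],[0,0,0.53,-1,-0.085,0,1],[0,0,0.53,-1,-0.085,0,1],[0,0,0.53,-1,-0.085,0,1],[0,0,0.53,-1,-0.085,0,1],[0,0,0.53,-1,-0.085,0,1]]'
```

```text
[0.9816627 0.1906262 0.       ]
time: 1.3
eef_pos: [0.5687, 0.2015, 0.2221]
orientation: [0.568, 0.823, -0.0, -0.0]
ft_force: [0.2, 0.3, 0.4]
opening: 0.0871
gripper_force: 0.0
```

```bash
sed -i 's/np.append(u,0)\*-1\*-1\*-1\*-1/np.append(-u,0)/' g.py
python3 -m pendant '[[0,0,0.53,-1,-0.085,0,1],[0,0,0.53,-1,-0.085,0,1],[0,0,0.53,-1,-0.085,0,1],[0,0,0.53,-1,-0.085,0,1],[0,0,0.53,-1,-0.085,0,1],[0,0,0.53,-1,-0.085,0,1],[0,0,0.53,-1,-0.085,0,1],[0,0,0.53,-1,-0.085,0,1],[0,0,0.53,-1,-0.085,0,1],[0,0,0.53,-1,-0.085,0,1]]'; python3 g.py 0 0 0.16
```

```text
time: 2.3
eef_pos: [0.5653, -0.1931, 0.2222]
orientation: [0.797, 0.604, -0.0, -0.0]
ft_force: [0.5, -0.3, -0.1]
opening: 0.0871
gripper_force: 0.0
t 2.3 pos [ 0.5653 -0.1931  0.2222] F [ 0.55 -0.27 -0.07] j [-0.21  0.29  0.57  1.57 -0.16  1.33  0.11]
goal [ 0.5033 -0.2042  0.16  ] turn units [-0.    0.    9.21] shift units (tool now) [-0.69 -1.42  1.55] (goal frame) [-1.57 -0.02  1.55]
F tangential -0.37 radial -0.49 lead now -0.0009 rad now -0.005
```

```bash
python3 -m pendant '[[0,0,1,0,0,0,1],[0,0,1,0,0,0,1],[0,0,1,0,0,0,1],[0,0,1,0,0,0,1],[0,0,1,0,0,0,1],[0,0,1,0,0,0,1],[0,0,1,0,0,0,1],[0,0,1,0,0,0,1],[0,0,1,0,0,0,1],[0,0,0.21,-0.8,0,0.5,1],[0,0,0,-0.77,0,0.5,1],[0,0,0,0,0,0.5,1]]'; python3 g.py 0 0 0.074
python3 - <<'E'
from h import *
from bench import eyes
for n in("top","side"):
    c=eyes.capture(n);im=c["image"]
    im=im[100:280,350:560] if n=="top" else im[180:360,290:490]
    cv2.imwrite(f"pics/{n}1.png",cv2.resize(im,None,fx=3,fy=3,interpolation=cv2.INTER_CUBIC)[:,:,::-1])
E
```

```text
time: 3.5
eef_pos: [0.501, -0.2061, 0.1617]
orientation: [0.995, 0.095, -0.0, -0.001]
ft_force: [1.0, 0.2, -0.3]
opening: 0.087
gripper_force: 0.0
t 3.5 pos [ 0.501  -0.2061  0.1617] F [ 0.97  0.15 -0.32] j [-0.36  0.23  0.76  1.8  -0.17  1.18 -0.92]
goal [ 0.5033 -0.2042  0.074 ] turn units [-0.01  0.01 -0.01] shift units (tool now) [ 0.07 -0.03  2.19] (goal frame) [ 0.06 -0.04  2.19]
F tangential -0.04 radial -0.98 lead now -0.0015 rad now 0.0606
```

View pics/side1.png

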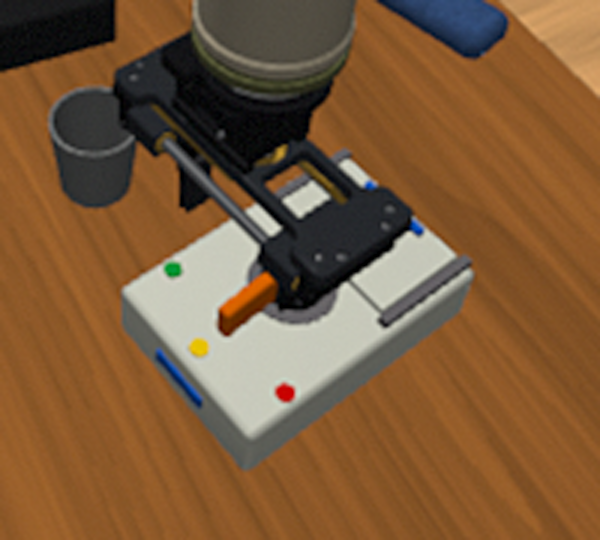

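The open gripper is centred over the lever, with one finger on the red side and one on the green side, both clear. I lower it now.

```bash
python3 -m pendant '[[0,0,0,0.06,-0.04,0.5,1],[0,0,0,0,0,0.5,1],[0,0,0,0,0,0.5,1],[0,0,0,0,0,0.5,1],[0,0,0,0,0,0.14,1],[0,0,0,0,0,0,1]]'; python3 g.py -0.15 0 0.075
```

```text
time: 4.2
eef_pos: [0.5067, -0.2024, 0.0769]
orientation: [0.995, 0.097, -0.001, 0.0]
ft_force: [-0.4, -0.7, 0.5]
opening: 0.0873
gripper_force: 0.0
t 4.2 pos [ 0.5067 -0.2024  0.0769] F [-0.43 -0.73  0.55] j [-0.31  0.35  0.72  1.87 -0.27  1.02 -0.86]
goal [ 0.5056 -0.2125  0.075 ] turn units [-0.    0.01 -1.22] shift units (tool now) [-0.08  0.24  0.05] (goal frame) [-0.11  0.23  0.05]
F tangential -0.55 radial 0.65 lead now 0.0092 rad now 0.0535
```

```bash
python3 -m pendant '[[0,0,0,-0.05,0.3,0,1],[0,0,0,-0.04,0.3,0.03,1],[0,0,0,0,0.2,0.02,1],[0,0,0,0,0,0,1]]'; python3 g.py -0.2 -0.038 0.075
```

```text
time: 4.6
eef_pos: [0.5091, -0.2367, 0.0753]
orientation: [0.995, 0.096, 0.0, 0.0]
ft_force: [0.2, -0.2, -0.5]
opening: 0.0871
gripper_force: 0.0
t 4.6 pos [ 0.5091 -0.2367  0.0753] F [ 0.18 -0.16 -0.46] j [-0.24  0.39  0.72  1.83 -0.3   1.03 -0.78]
goal [ 0.5211 -0.2504  0.075 ] turn units [ 0.01 -0.   -1.67] shift units (tool now) [0.23 0.39 0.01] (goal frame) [0.15 0.43 0.01]
F tangential -0.22 radial -0.1 lead now -0.0208 rad now 0.0639
```

```bash
python3 -m pendant '[[0,0,-0.42,0.06,0.1,0,1],[0,0,-0.42,0.05,0.1,0,1],[0,0,-0.42,0.04,0.11,0,1],[0,0,-0.42,0.04,0.11,0,1],[0,0,0,0,0,0,1]]'; python3 g.py -0.6 -0.038 0.075
```

```text
time: 5.1
eef_pos: [0.5212, -0.2491, 0.0751]
orientation: [0.98, 0.197, 0.0, 0.0]
ft_force: [0.6, -0.3, 0.2]
opening: 0.0873
gripper_force: 0.0
t 5.1 pos [ 0.5212 -0.2491  0.0751] F [ 0.63 -0.31  0.25] j [-0.18  0.42  0.67  1.79 -0.3   1.04 -0.57]
goal [ 0.5465 -0.2611  0.075 ] turn units [ 0.   -0.   -3.29] shift units (tool now) [0.47 0.52 0.  ] (goal frame) [0.23 0.66 0.  ]
F tangential -0.67 radial -0.22 lead now -0.0116 rad now 0.0673
```

```bash
python3 -m pendant '[[0,0,-0.55,0.06,0.1,0,1],[0,0,-0.55,0.06,0.1,0,1],[0,0,-0.55,0.06,0.1,0,1],[0,0,-0.55,0.06,0.1,0,1],[0,0,-0.55,0.06,0.1,0,1],[0,0,-0.55,0.06,0.1,0,1],[0,0,0,0,0,0,1]]'; python3 g.py -0.75 -0.038 0.075
python3 - <<'E'
from h import *
from bench import eyes
c=eyes.capture("side");im=c["image"][180:360,290:490]
cv2.imwrite("pics/s2.png",cv2.resize(im,None,fx=3,fy=3,interpolation=cv2.INTER_CUBIC)[:,:,::-1])
E
```

```text
time: 5.8
eef_pos: [0.5461, -0.2613, 0.075]
orientation: [0.923, 0.386, 0.0, -0.0]
ft_force: [-0.2, 0.2, -0.2]
opening: 0.0869
gripper_force: 0.0
t 5.8 pos [ 0.5461 -0.2613  0.075 ] F [-0.17  0.22 -0.19] j [-0.09  0.46  0.58  1.71 -0.28  1.06 -0.19]
goal [ 0.5568 -0.2624  0.075 ] turn units [ 0.   -0.   -1.25] shift units (tool now) [ 0.17  0.21 -0.  ] (goal frame) [ 0.14  0.23 -0.  ]
F tangential 0.27 radial -0.07 lead now -0.0287 rad now 0.0634
```

View pics/s2.png

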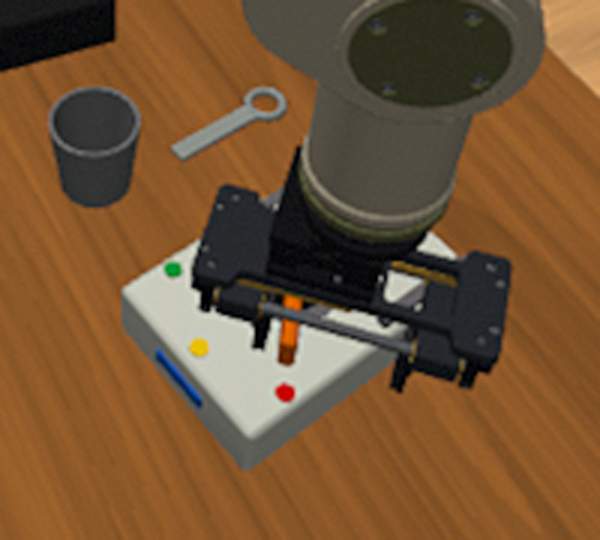

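The lever has snapped over and lies next to the red dot (290,355 against 285,392). The pushing finger is just behind it.

```bash
python3 -m pendant '[[0,0,-0.6,0.07,0.07,0,1],[0,0,-0.6,0.07,0.07,0,1],[0,0,0,0,0.04,0,1],[0,0,0,0,0,0,1]]'; python3 g.py -0.75 -0.038 0.075;python3 -m pendant '[[0,0,0,0,0.05,0,1],[0,0,0,0,0,0,1]]'
```

```text
time: 6.25
eef_pos: [0.5548, -0.262, 0.0749]
orientation: [0.893, 0.449, -0.0, -0.0]
ft_force: [0.2, 0.5, 0.2]
opening: 0.087
gripper_force: 0.0
t 6.25 pos [ 0.5548 -0.262   0.0749] F [0.24 0.47 0.24] j [-0.06  0.47  0.55  1.68 -0.27  1.07 -0.07]
goal [ 0.5568 -0.2624  0.075 ] turn units [-0.   -0.   -0.08] shift units (tool now) [ 0.02  0.05 -0.  ] (goal frame) [ 0.02  0.05 -0.  ]
F tangential 0.08 radial -0.52 lead now -0.0362 rad now 0.0589
time: 6.45
eef_pos: [0.5557, -0.2627, 0.0746]
orientation: [0.893, 0.45, -0.001, -0.001]
ft_force: [-3.1, 2.5, 1.3]
opening: 0.0867
gripper_force: 2.2
```

```bash
python3 -m pendant '[[0,0,0,0,0.04,0,1],[0,0,0,0,0,0,1]]'; python3 -m pendant '[[0,0,0,0,0.03,0,1],[0,0,0,0,0,0,1]]'; python3 g.py -0.76 -0.038 0.075
```

```text
time: 6.65
eef_pos: [0.5558, -0.2628, 0.0743]
orientation: [0.893, 0.451, -0.001, -0.002]
ft_force: [-9.9, 6.4, 6.8]
opening: 0.0868
gripper_force: 5.8
time: 6.85
eef_pos: [0.5558, -0.2628, 0.0741]
orientation: [0.893, 0.451, -0.002, -0.004]
ft_force: [-15.0, 9.3, 10.4]
opening: 0.0869
gripper_force: 8.4
t 6.85 pos [ 0.5558 -0.2628  0.0741] F [-15.02   9.34  10.4 ] j [-0.06  0.48  0.55  1.67 -0.28  1.08 -0.06]
goal [ 0.5575 -0.2624  0.075 ] turn units [-0.07  0.   -0.14] shift units (tool now) [ 0.03  0.03 -0.02] (goal frame) [ 0.03  0.03 -0.02]
F tangential 17.65 radial 1.11 lead now -0.0369 rad now 0.0594
```

```bash
python3 -m pendant '[[0,0,0,0,-0.02,-0.02,1]]'; python3 -m pendant '[[0,0,0,0,0,0,1],[0,0,0,0,0,0,1]]';  python3 g.py -0.75 -0.038 0.075
```

```text
time: 6.95
eef_pos: [0.5557, -0.2628, 0.0746]
orientation: [0.893, 0.451, -0.002, -0.003]
ft_force: [-6.7, 5.4, -3.0]
opening: 0.0869
gripper_force: 3.9
time: 7.15
eef_pos: [0.5557, -0.2628, 0.0744]
orientation: [0.893, 0.451, -0.002, -0.003]
ft_force: [-9.6, 6.6, 1.3]
opening: 0.087
gripper_force: 5.5
t 7.15 pos [ 0.5557 -0.2628  0.0744] F [-9.65  6.56  1.3 ] j [-0.06  0.48  0.55  1.67 -0.28  1.07 -0.06]
goal [ 0.5568 -0.2624  0.075 ] turn units [-0.05  0.   -0.06] shift units (tool now) [ 0.02  0.01 -0.01] (goal frame) [ 0.02  0.02 -0.01]
F tangential 11.66 radial 0.37 lead now -0.0374 rad now 0.059
```

```bash
for i in 1; do python3 -m pendant '[[0,0,0,0,0.01,-0.01,1]]'; python3 -m pendant '[[0,0,0,0,0,0,1]]'; python3 -m pendant '[[0,0,0,0,0,0,1]]'; done
```

```text
time: 7.25
eef_pos: [0.5558, -0.2627, 0.0745]
orientation: [0.893, 0.451, -0.002, -0.003]
ft_force: [-9.8, 7.0, -2.6]
opening: 0.0871
gripper_force: 6.0
time: 7.35
eef_pos: [0.5558, -0.2628, 0.0744]
orientation: [0.893, 0.451, -0.002, -0.003]
ft_force: [-9.4, 6.3, -0.2]
opening: 0.087
gripper_force: 5.8
time: 7.45
eef_pos: [0.5558, -0.2628, 0.0744]
orientation: [0.893, 0.451, -0.002, -0.003]
ft_force: [-9.1, 6.9, -1.1]
opening: 0.0869
gripper_force: 5.8
```

```bash
python3 -m pendant '[[0,0,0,0,0.012,0,1],[0,0,0,0,0,0,1]]'; python3 -m pendant '[[0,0,0,0,0,0,1],[0,0,0,0,0,0,1]]';python3 -m pendant '[[0,0,0,0,0,0,1],[0,0,0,0,0,0,1]]';python3 -m pendant '[[0,0,0,0,0,0,1],[0,0,0,0,0,0,1]]'; python3 g.py -0.75 0.03 0.075
```

```text
time: 7.65
eef_pos: [0.5558, -0.2628, 0.0743]
orientation: [0.893, 0.451, -0.002, -0.004]
ft_force: [-11.6, 7.2, 0.3]
opening: 0.0868
gripper_force: 6.8
time: 7.85
eef_pos: [0.5558, -0.2628, 0.0744]
orientation: [0.893, 0.451, -0.002, -0.004]
ft_force: [-11.7, 7.6, 1.0]
opening: 0.0872
gripper_force: 6.8
time: 8.05
eef_pos: [0.5558, -0.2628, 0.0744]
orientation: [0.893, 0.451, -0.002, -0.004]
ft_force: [-10.8, 7.2, 0.6]
opening: 0.0869
gripper_force: 6.8
time: 8.25
eef_pos: [0.5558, -0.2628, 0.0744]
orientation: [0.893, 0.451, -0.002, -0.003]
ft_force: [-10.6, 9.0, 0.5]
opening: 0.087
gripper_force: 6.8
t 8.25 pos [ 0.5558 -0.2628  0.0744] F [-10.65   8.96   0.53] j [-0.06  0.48  0.55  1.67 -0.28  1.08 -0.06]
goal [ 0.5018 -0.2223  0.075 ] turn units [-0.07  0.01 -0.06] shift units (tool now) [ 0.01 -1.69 -0.  ] (goal frame) [ 0.02 -1.69 -0.02]
F tangential 13.88 radial -0.98 lead now -0.0375 rad now 0.059
```

```bash
python3 -m pendant '[[0,0,0,0,-0.2,0,1],[0,0,0,0,-0.4,0,1],[0,0,0,0,-0.4,0,1],[0,0,0,0,-0.4,0,1],[0,0,0,0,-0.3,0,1],[0,0,0,0,0,0,1]]'; python3 g.py -0.75 0.038 0.075
python3 - <<'E'
from h import *
from bench import eyes
c=eyes.capture("side");im=c["image"][180:360,290:490]
cv2.imwrite("pics/s3.png",cv2.resize(im,None,fx=3,fy=3,interpolation=cv2.INTER_CUBIC)[:,:,::-1])
E
```

```text
time: 8.85
eef_pos: [0.5036, -0.224, 0.0764]
orientation: [0.893, 0.451, 0.0, -0.0]
ft_force: [-0.1, -0.5, -0.7]
opening: 0.0873
gripper_force: 0.0
t 8.85 pos [ 0.5036 -0.224   0.0764] F [-0.13 -0.51 -0.67] j [-0.14  0.33  0.57  1.85 -0.21  1.02 -0.13]
goal [ 0.4953 -0.2176  0.075 ] turn units [ 0.   -0.01 -0.05] shift units (tool now) [ 0.   -0.26  0.03] (goal frame) [ 0.01 -0.26  0.03]
F tangential -0.2 radial 0.49 lead now 0.0276 rad now 0.0583
```

View pics/s3.png

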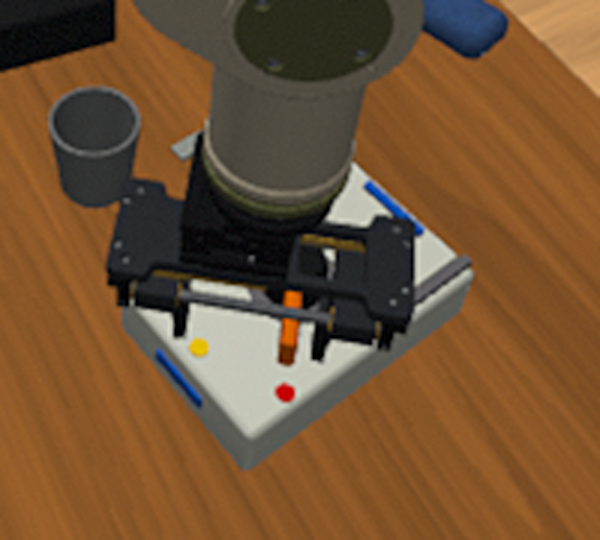

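The lever is still at red, and the red-side finger is now just behind it. Next I push towards green.

```bash
python3 -m pendant '[[0,0,0,0,-0.12,0.02,1],[0,0,0,0,-0.12,0,1],[0,0,0,0,0,0,1]]'; python3 -m pendant '[[0,0,0.3,0.03,-0.07,0,1],[0,0,0.3,0.03,-0.06,0,1]]'; python3 -m pendant '[[0,0,0.3,0.03,-0.055,0,1],[0,0,0.3,0.03,-0.055,0,1]]'; python3 g.py -0.6 0.038 0.075
```

```text
time: 9.2
eef_pos: [0.4961, -0.2188, 0.0752]
orientation: [0.893, 0.451, -0.0, -0.0]
ft_force: [0.5, 0.2, -0.6]
opening: 0.0873
gripper_force: 0.0
time: 9.4
eef_pos: [0.4948, -0.2145, 0.0756]
orientation: [0.908, 0.418, 0.001, 0.001]
ft_force: [5.7, -3.2, -4.2]
opening: 0.0865
gripper_force: 2.8
time: 9.6
eef_pos: [0.4933, -0.2096, 0.0756]
orientation: [0.923, 0.385, 0.001, 0.001]
ft_force: [5.7, -1.6, -3.4]
opening: 0.0873
gripper_force: 2.7
t 9.6 pos [ 0.4933 -0.2096  0.0756] F [ 5.72 -1.65 -3.41] j [-0.19  0.3   0.59  1.89 -0.2   1.   -0.3 ]
goal [ 0.4924 -0.2077  0.075 ] turn units [ 0.02 -0.01 -0.01] shift units (tool now) [ 0.02 -0.05  0.01] (goal frame) [ 0.02 -0.05  0.01]
F tangential -5.23 radial -2.85 lead now 0.036 rad now 0.0588
```

```bash
python3 -m pendant '[[0,0,0.5,0.056,-0.09,0,1],[0,0,0.5,0.056,-0.087,0,1],[0,0,0.5,0.056,-0.087,0,1],[0,0,0.5,0.056,-0.087,0,1],[0,0,0.5,0.056,-0.087,0,1]]'; python3 g.py -0.3 0.038 0.075; python3 -m pendant '[[0,0,0.5,0.056,-0.087,0,1],[0,0,0.5,0.056,-0.087,0,1],[0,0,0.5,0.056,-0.087,0,1],[0,0,0.5,0.056,-0.087,0,1],[0,0,0.5,0.056,-0.087,0,1]]'; python3 g.py 0 0.038 0.075
```

```text
time: 10.1
eef_pos: [0.4911, -0.1891, 0.0757]
orientation: [0.97, 0.242, 0.001, 0.001]
ft_force: [4.5, -1.2, -0.9]
opening: 0.0869
gripper_force: 1.9
t 10.1 pos [ 0.4911 -0.1891  0.0757] F [ 4.5  -1.2  -0.95] j [-0.27  0.28  0.64  1.92 -0.2   1.   -0.63]
goal [ 0.4911 -0.187   0.075 ] turn units [ 0.02 -0.01 -0.02] shift units (tool now) [ 0.03 -0.05  0.02] (goal frame) [ 0.03 -0.05  0.02]
F tangential -3.18 radial -3.4 lead now 0.0362 rad now 0.0591
time: 10.6
eef_pos: [0.4949, -0.1688, 0.0757]
orientation: [0.996, 0.095, 0.001, 0.001]
ft_force: [2.2, -1.1, 0.5]
opening: 0.0869
gripper_force: 0.9
t 10.6 pos [ 0.4949 -0.1688  0.0757] F [ 2.21 -1.14  0.54] j [-0.35  0.28  0.68  1.93 -0.21  1.   -0.96]
goal [ 0.496  -0.1669  0.075 ] turn units [ 0.01 -0.01 -0.02] shift units (tool now) [ 0.04 -0.04  0.02] (goal frame) [ 0.04 -0.04  0.02]
F tangential -1.53 radial -1.95 lead now 0.0363 rad now 0.0595
```

```bash
python3 -m pendant '[[0,0,0.5,0.06,-0.09,0,1],[0,0,0.5,0.06,-0.087,0,1],[0,0,0.5,0.056,-0.087,0,1],[0,0,0.5,0.056,-0.087,0,1],[0,0,0.5,0.056,-0.087,0,1]]'; python3 -m pendant '[[0,0,0.5,0.056,-0.087,0,1],[0,0,0.5,0.056,-0.087,0,1],[0,0,0.5,0.056,-0.087,0,1],[0,0,0.5,0.056,-0.087,0,1],[0,0,0,0,0,0,1]]'; python3 g.py 0.6 0.038 0.075
python3 - <<'E'
from h import *
from bench import eyes
c=eyes.capture("side");im=c["image"][180:360,290:490]
cv2.imwrite("pics/s4.png",cv2.resize(im,None,fx=3,fy=3,interpolation=cv2.INTER_CUBIC)[:,:,::-1])
E
```

```text
time: 11.1
eef_pos: [0.5045, -0.1501, 0.0754]
orientation: [0.998, -0.055, 0.0, 0.0]
ft_force: [0.2, 0.1, 0.2]
opening: 0.0869
gripper_force: 0.0
time: 11.6
eef_pos: [0.5161, -0.1379, 0.0753]
orientation: [0.985, -0.173, 0.0, 0.0]
ft_force: [0.8, -0.4, 0.9]
opening: 0.0874
gripper_force: 0.0
t 11.6 pos [ 0.5161 -0.1379  0.0753] F [ 0.84 -0.35  0.93] j [-0.47  0.33  0.75  1.9  -0.26  1.01 -1.52]
goal [ 0.522  -0.1352  0.075 ] turn units [ 0.  -0.   0.5] shift units (tool now) [ 0.12 -0.11  0.01] (goal frame) [ 0.11 -0.12  0.01]
F tangential 0.01 radial -0.91 lead now 0.0332 rad now 0.0624
```

View pics/s4.png

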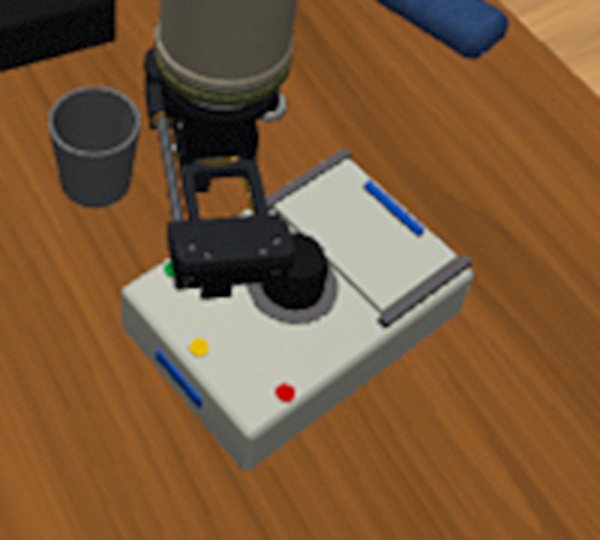

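The lever has left the middle and is hidden behind the gripper on the green side. I'll press it lightly home.

```bash
python3 -m pendant '[[0,0,0.6,0.08,-0.1,0,1],[0,0,0.6,0.08,-0.1,0,1],[0,0,0.55,0.06,-0.08,0,1],[0,0,0,0,0,0,1]]'; python3 g.py 0.75 0.038 0.075;python3 -m pendant '[[0,0,0,0,-0.05,0,1],[0,0,0,0,0,0,1]]'
```

```text
time: 12.05
eef_pos: [0.5284, -0.1315, 0.0753]
orientation: [0.961, -0.275, 0.0, 0.0]
ft_force: [0.2, 0.9, -0.1]
opening: 0.0868
gripper_force: 0.0
t 12.05 pos [ 0.5284 -0.1315  0.0753] F [ 0.23  0.9  -0.08] j [-0.5   0.37  0.78  1.88 -0.3   1.02 -1.72]
goal [ 0.5311 -0.1301  0.075 ] turn units [ 0.   -0.    0.01] shift units (tool now) [ 0.04 -0.06  0.01] (goal frame) [ 0.04 -0.06  0.01]
F tangential 0.89 radial 0.28 lead now 0.0355 rad now 0.0596
time: 12.25
eef_pos: [0.5292, -0.1297, 0.0753]
orientation: [0.962, -0.274, -0.0, -0.0]
ft_force: [-0.2, 0.8, 0.2]
opening: 0.0871
gripper_force: 0.0
```

```bash
python3 -m pendant '[[0,0,0,0,-0.03,0,1],[0,0,0,0,0,0,1]]';python3 -m pendant '[[0,0,0,0,-0.025,0,1],[0,0,0,0,0,0,1]]'; python3 g.py 0.75 0.0 0.2
```

```text
time: 12.45
eef_pos: [0.5299, -0.1287, 0.0753]
orientation: [0.961, -0.275, -0.0, -0.0]
ft_force: [0.2, -0.5, -0.4]
opening: 0.087
gripper_force: 0.0
time: 12.65
eef_pos: [0.5302, -0.1283, 0.0753]
orientation: [0.961, -0.275, -0.0, 0.0]
ft_force: [-1.3, -2.0, 0.5]
opening: 0.0868
gripper_force: 1.0
t 12.65 pos [ 0.5302 -0.1283  0.0753] F [-1.26 -1.98  0.53] j [-0.5   0.37  0.78  1.87 -0.3   1.02 -1.72]
goal [ 0.511  -0.1624  0.2   ] turn units [0. 0. 0.] shift units (tool now) [ 0.04  0.98 -3.12] (goal frame) [ 0.04  0.98 -3.12]
F tangential -2.35 radial 0.02 lead now 0.0391 rad now 0.0598
```

```bash
python3 -m pendant '[[0,0,0,0,-0.025,0,1],[0,0,0,0,0,0,1]]';python3 -m pendant '[[0,0,0,0,-0.015,0,1],[0,0,0,0,0,0,1]]'; python3 -m pendant '[[0,0,0,0,0.3,0,1],[0,0,0,0,0.35,0,1],[0,0,0,0,0.35,0,1],[0,0,0,0,0,0,1],[0,0,0,0,0,-0.6,1],[0,0,0,0,0,-0.8,1],[0,0,0,0,0,-0.8,1],[0,0,0,0,0,-0.8,1],[0,0,0,-0.8,0,0,1],[0,0,0,-0.8,0,0,1],[0,0,0,-0.8,0,0,1],[0,0,0,0,0,0,1]]'
python3 - <<'E'
from h import *
from bench import eyes
c=eyes.capture("side");im=c["image"][130:360,230:490]
cv2.imwrite("pics/s5.png",cv2.resize(im,None,fx=2.5,fy=2.5,interpolation=cv2.INTER_CUBIC)[:,:,::-1])
E
```

```text
time: 12.85
eef_pos: [0.5302, -0.1283, 0.0752]
orientation: [0.961, -0.276, -0.0, 0.001]
ft_force: [-3.3, -4.4, 2.0]
opening: 0.087
gripper_force: 2.7
time: 13.05
eef_pos: [0.5303, -0.1283, 0.0752]
orientation: [0.961, -0.276, -0.001, 0.001]
ft_force: [-4.2, -5.4, 1.4]
opening: 0.0874
gripper_force: 3.6
time: 14.25
eef_pos: [0.4266, -0.1076, 0.1955]
orientation: [0.962, -0.274, -0.0, -0.002]
ft_force: [0.5, 0.4, 0.6]
opening: 0.0869
gripper_force: 0.0
```

View pics/s5.png

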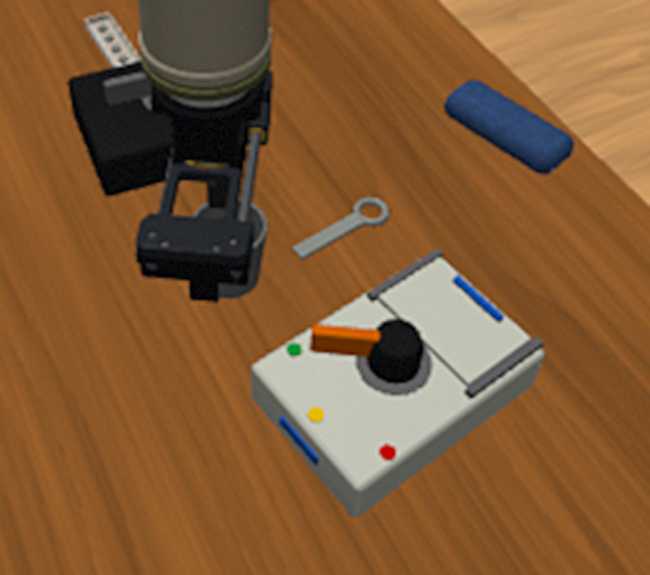

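The lever (345,338) points at the green dot (294,350), and the cover, cup and opener are where they were. The gripper is clear of everything, so I'm handing in.

```bash
python3 -c "from bench import ctrl; print(ctrl.close_job())"
```

```text
the job is handed in; nothing more can be done
None
```

The lever was held against the red stop at about 13 N for 0.6 s, then pushed across to green, where it stays; the job is handed in. One doubt on the 20 N limit: for an instant at the red stop the wrist read about 17.7 N sideways but about 20.5 N with the vertical part counted.

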